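# Fit the drive pulley and spacer on the sander spindle

### The job

The sander's drive spindle stands clamped upright in the blue vise. Slide the aluminium belt pulley down its shaft, slotted end first as it stands, and turn it until its slots drop over the cross pin and it sits fully home on the shoulder; then slide the brass spacer sleeve down the shaft so that it rests flush on the pulley's hub. Leave the other loose things on the bench where they are.

Things in the scene. Friction and masses are not known exactly. Their poses are not given: they have to be found in the camera images.
- pulley: Aluminium V-belt pulley, 0.26 kg, 64 mm high, bore 18 mm right through, standing upright on its slotted end. Origin at the centre of its underside, z up the bore. From the underside: slotted hub of diameter 44 mm from 0 to 14 mm; grooved rim of diameter 64 mm from 14 to 36 mm; plain upper hub from 36 to 64 mm. Four slots cut its lower end, along its own +x, +y, -x, -y.
- pulley_slots (a point): Centre of the pulley's lower end, 7 mm above its underside, between the four slots. Each slot runs radially from bore to outside, is open downward, 7 mm wide and 14 mm high; hidden from above.
- pulley_grip (a point): On the pulley's axis, 59 mm above its underside, 5 mm below the top of the plain upper hub (diameter 30 mm), the place to grip it from above.
- spacer: Brass spacer sleeve, 50 g, standing upright on the bench; origin at the centre of its underside. Outer diameter 26 mm, bore 18 mm, 22 mm high, both ends alike.
- vise: Blue bench vise, fixed; origin under the spindle on the bench. Its aluminium-faced jaws are 90 mm wide, tops 121 mm above the bench, and close along its x axis; screw and handle reach 180 mm out along its -x, no higher than 115 mm. It holds the steel spindle rigidly upright.
- seat (a point): On the spindle's axis, at the top of its shoulder (a collar of diameter 42 mm, 145 mm above the bench), where the pulley's underside must come to rest. z up along the shaft; x and y are the vise's.
- pin (a point): On the spindle's axis, 8.5 mm above the shoulder, the middle of a straight brass cross pin 5 mm in diameter and 32 mm long, level. Which way it points about the shaft differs every time and is NOT reported: the axes here are the vise's. A pulley whose slots miss the pin stands on it, 11 mm too high.
- shaft_top (a point): Centre of the shaft's top end, 91 mm above the shoulder. The steel shaft is 16 mm in diameter, bevelled over its top 5 mm to a diameter of 10 mm. With the pulley home the shaft stands 27 mm out of the hub, with the spacer on as well 5 mm.
- bearing_cup: Steel bearing ring lying flat, diameter 52 mm, 15 mm high; origin at its underside. A bystander.
- bolt: Small dark hex bolt standing on its head, 13 mm across, 32 mm high; origin at its underside. A bystander.
- spray_can: White, green and red spray can, diameter 53 mm, 158 mm high; origin at its underside. A bystander.
- screwdriver: Screwdriver with a yellow handle, lying down. A bystander.
- wrench: Steel wrench lying down. A bystander.
- hammer: Hammer with a wooden handle, lying down. A bystander.
- grease_tin: Low round tin with a yellow lid, diameter 66 mm, 45 mm high; origin at its underside. A bystander.
There are look-alikes about, which are no part of the job. Several things have the shape of the pulley; the one meant has the colours described above.

How it is judged:
On the way:
1. the pulley sits fully home on the shoulder, its slots over the pin (horizontal distance between pulley and seat below 0.004 m and z of pulley in the frame of seat between -0.004 and 0.004 m and angle between pulley's own z axis and vertical below 0.06 rad), for 0.2 s.
At the end, for the whole second after the job is handed in: The pulley is on the shaft (axis within 4 mm), upright within 0.06 rad, its underside within 4 mm of the shoulder, so its slots are over the pin; the spacer is on the shaft above it (axis within 4 mm), upright within 0.08 rad, its underside within 4 mm of the hub's top; both are at rest (all of step 1 and horizontal distance between spacer and seat below 0.004 m and z of spacer in the frame of pulley between 0.06 and 0.068 m and angle between spacer's own z axis and vertical below 0.08 rad and linear speed of each of pulley, spacer below 0.02 m/s); the robot touches nothing.
It fails at once if a bystander (bearing ring, bolt, spray can, screwdriver, wrench, hammer, tin) is shifted by more than 30 mm (distance of any of bearing_cup, bolt, spray_can, screwdriver, wrench, hammer, grease_tin from where it was at the start of the episode above 0.03 m).
It also fails if it takes over 72 s, if anything falls off the work surface, if the arm or the gripper's body presses on something with over 40 N, if the wrist force passes 120 N, or if a joint passes its speed limit or range.

### The arm

A 6-joint arm with a two-finger parallel gripper is mounted at the origin on the work surface. World frame = base frame: x ahead of the robot, y to its left, z up, the work surface at z = 0. Lengths are in m, angles in rad, forces in N, time in s.
With the tool pointing down it reaches from about 0.275 to 0.825 m from the base axis. Payload 4.9 kg.
Tool frame: the origin (TCP) lies on the front face of the gripper's body, between the roots of the fingers; the fingertips stand 73 mm ahead of it and the grasp point (between the pads) lies 54 mm ahead of it; z points along the fingers, y is the line along which they close (so a half turn about z gives the same grasp; the last joint's range is limited). The gripper opens to 85 mm and grips with 20 to 120 N. Pads are 22 mm wide; open, the fingers measure 114 mm over their backs; the gripper's body (76 mm by 85 mm) begins 54 mm behind the grasp point. The pads swing forward as they close: fully open they stand 13 mm farther back than shut.
Start: joints at [-1.324, 0.326, -0.193, 1.052, 0, 1.437], TCP at [0.204, -0.511, 0.304] pointing down, gripper open.
Joint ranges: [-2.65, 2.65], [-0.97, 1.79], [-1.3, 1.35], [-1.93, 2.1], [-1.47, 1.37], [-3.14, 3.14]. Speed limits (rad/s): [2.57, 2.57, 3.14, 3.14, 3.14, 3.14].

### API

Orientations are given as a rotation vector (axis times angle).
In Python, from workcell import status, vision, order gives the robot as it stands.
- The arm moves only by the shell command python3 -m inch 'ROWS' [FORCE]. ROWS is JSON, a list of rows, each a list of 3 entries, a list of its own where there are three numbers: the turn, a rotation vector about the tool's x, y, z in degrees, then the shift along the tool's x, y, z in mm, then the opening, from -1 (shut) to 1 (fully open). A call has 1 to 8 rows; each row shifts and turns the commanded pose from where the row before left it, along the tool's axes as they then stand; what a row does not reach is not made up. A row lasts 1/10 s, in which the tool goes at most 50 mm and 8.59 degrees, less where a joint would pass 70% of its speed; a pose out of reach is approached as far as the arm can. A call is refused whole if a number of a shift passes 50 or a number of a turn 8.59, either way. A call with a gripper value outside its range is refused whole. The fingers move at their own pace and stop on an object; FORCE is the grip in N (left out, the last holds). Time passes only in rows, so rows that do not move let the fingers close. It gives the time, the measured TCP pose, the force, the opening and the grip force at its end, in the units of the state.
- status.read_state(): the state, without advancing time (a new reading comes with each control period).
- vision.camera(name): name is "scene" or "top" or "wrist"; returns a dict with "frame" (480x640x3 uint8, red, green, blue), "fov_y" (degrees; the focal length in pixels is half the picture's height over the tangent of half this angle, whatever the lens; pixels are square), "cx", "cy" (the principal point, pixels), "D" ([k1, k2, p1, p2, k3] as OpenCV has them; the pictures are not rectified), "R" (3x3) and "t" (3): a world point X has camera coordinates R X + t. Camera axes: x right, y down, z forward; pixel columns grow to the right and rows downward; lengths in m; the calibration is good to about 2 mm. A picture is of the moment at which its call begins. There is no depth.
- order.close_job(): hands the job in; it is judged then, once.
The state is a dict: "time": time; "joint_pos": joint angles; "joint_velocities": joint speeds; "tau": joint torques, N m; "tcp_pos": TCP position; "ee_rot": TCP orientation; "force": force on the tool from outside, world axes, zero at the start; "moment": the same for the moment, N m; "gripper_width": finger opening in m; "gripper_force": force on a finger pad.
Only numpy, scipy, OpenCV 4.12 (cv2) and the standard library are available. Lean on these libraries where they do the work, as an engineer would, in place of code of your own. Each camera call takes 0.05 s, during which the arm holds its last target. There are 200 camera calls.

## Working session

There is one attempt and no reset: what is moved stays moved. The work goes in short steps, Python scripts to look and compute and a shell command to move; the robot and the scene stay as the last step left them, time stands still between calls to the robot, and variables do not carry over. Pictures are saved under pics/ and viewed, at most 13 in all, crops included, and the job is handed in when it is done.

```bash
ls; mkdir -p pics; python3 - <<'E'
from workcell import status, vision
import cv2,pickle
s=status.read_state();print(s)
d={}
for n in("scene","top","wrist"):
    c=vision.camera(n);d[n]=c;cv2.imwrite(f"pics/{n}0.png",c["frame"][:,:,::-1]);print(n,c["fov_y"],c["cx"],c["cy"],c["D"],c["R"],c["t"])
pickle.dump(d,open("d0.pkl","wb"))
E
```

```text
pics
{'time': 0.0, 'joint_pos': array([-1.32422023e+00,  3.26926710e-01, -1.93603332e-01,  1.05197900e+00,
        2.08532692e-05,  1.43660561e+00]), 'joint_velocities': array([-0.00152889, -0.00059854, -0.00066589, -0.00138037,  0.00067641,
        0.00023029]), 'tau': array([-2.39918598e-03, -4.43393040e+01,  2.62445122e+01,  1.54541060e-02,
       -1.68357128e-04, -8.57262165e-06]), 'tcp_pos': array([ 0.20430481, -0.51015233,  0.30310369]), 'ee_rot': array([-3.08314932e+00, -5.94176664e-01,  1.18328224e-04]), 'force': array([0.29324517, 0.57039604, 0.21982716]), 'moment': array([-0.00178447, -0.0576811 , -0.02972091]), 'gripper_force': 0.0, 'gripper_width': 0.0857886782784727}
scene 46.601743848529985 322.84730299354544 242.89577684471794 [-0.13197562  0.          0.          0.          0.        ] [[ 0.45060539  0.89272186 -0.00156886]
 [ 0.74946854 -0.37925127 -0.54264665]
 [-0.48502752  0.24334369 -0.83995961]] [-0.25713861 -0.33029973  1.73423924]
top 47.772477788263366 319.46263295971323 234.6377813142961 [0.05670978 0.         0.         0.         0.        ] [[ 0.01754198 -0.99982268 -0.00684816]
 [-0.99496738 -0.01678018 -0.0987843 ]
 [ 0.09865187  0.00854657 -0.9950853 ]] [-0.01107804  0.57536206  1.66484281]
wrist 63.19657625355494 324.31927972625715 237.32915417951048 [-0.04422347  0.          0.          0.          0.        ] [[ 0.37078142 -0.92871946 -0.00113817]
 [-0.88144959 -0.3522949   0.31453922]
 [-0.29251966 -0.11562206 -0.9492438 ]] [-0.54813706 -0.03986874  0.38100169]
```

View pics/top0.png

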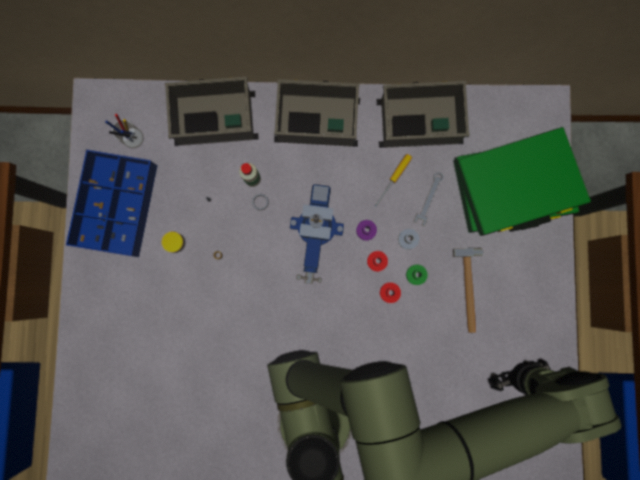

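View pics/scene0.png

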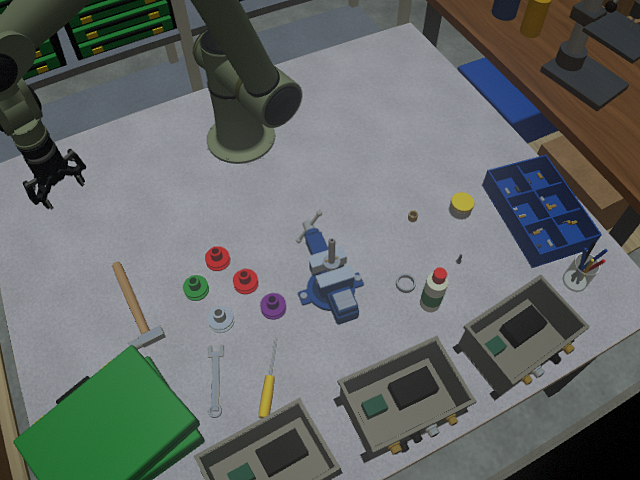

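The top view shows the aluminium pulley at about (407,239), the spacer at (218,255) and the spindle at (316,218). The look-alike pulleys are purple, red and green.

```bash
cat > h.py <<'E'
import numpy as np, cv2, pickle
from scipy.spatial.transform import Rotation as Ro
def K(c):
    f=c["frame"].shape[0]/2/np.tan(np.radians(c["fov_y"])/2); return np.array([[f,0,c["cx"]],[0,f,c["cy"]],[0,0,1]])
def proj(c,P): 
    return cv2.projectPoints(np.array(P,float).reshape(-1,1,3),cv2.Rodrigues(np.array(c["R"]))[0],np.array(c["t"]),K(c),np.array(c["D"]))[0].reshape(-1,2)
def ray(c,uv):
    p=cv2.undistortPoints(np.array([[uv]],float),K(c),np.array(c["D"]))[0,0]
    R=np.array(c["R"]); return -R.T@np.array(c["t"]), R.T@np.array([p[0],p[1],1])
def atz(c,uv,z):
    o,d=ray(c,uv); return o+d*(z-o[2])/d[2]
def tri(obs):
    A=np.zeros((3,3));b=np.zeros(3)
    for c,uv in obs:
        o,d=ray(c,uv);d/=np.linalg.norm(d);M=np.eye(3)-np.outer(d,d);A+=M;b+=M@o
    return np.linalg.solve(A,b)
def delta(s,goal_tcp,yawdeg=None):
    "shift (mm) in tool axes from the state to goal"
    T=Ro.from_rotvec(s["ee_rot"]); return T.inv().apply(np.array(goal_tcp)-s["tcp_pos"])*1000
E
python3 - <<'E'
from h import *
d=pickle.load(open("d0.pkl","rb"));t,s,w=d["top"],d["scene"],d["wrist"]
print("pulley",atz(t,(407,239),.05),atz(s,(221,317),.05))
print("spacer",atz(t,(218,255),.022),atz(s,(413,215),.022))
print("spindle",atz(t,(316,217),.236),atz(s,(332,240),.236))
T=Ro.from_rotvec([-3.08314932e+00, -5.94176664e-01,0]).as_matrix();p=np.array([0.20430481,-0.51015233,0.30310369])
R=np.array(w["R"]);print("cam in tool",T.T@(-R.T@w["t"]-p), "cam axes in tool",T.T@R.T, T)
for n,c,uv in(("s",s,(221,317)),("ss",s,(332,262)),("sp",s,(413,215))):
    im=cv2.resize(c["frame"][uv[1]-40:uv[1]+40,uv[0]-45:uv[0]+45,::-1],None,fx=5,fy=5,interpolation=cv2.INTER_CUBIC);d[n]=im
cv2.imwrite("pics/c1.png",cv2.resize(np.vstack([np.hstack([d["s"],d["ss"]])]),(800,356)))
E
```

```text
pulley [ 0.56439514 -0.27066738  0.05      ] [ 0.57566726 -0.27969464  0.05      ]
spacer [0.50688301 0.31452556 0.022     ] [0.51060212 0.31119707 0.022     ]
spindle [0.60343815 0.0074095  0.236     ] [0.60577887 0.00556424 0.236     ]
cam in tool [ 0.0814317  -0.00102237 -0.07044823] cam axes in tool [[-9.16355626e-04 -9.49142438e-01 -3.14845665e-01]
 [ 9.99999433e-01 -1.04052244e-03  2.26297865e-04]
 [-5.42392888e-04 -3.14845279e-01  9.49142853e-01]] [[ 9.28379994e-01  3.71632186e-01 -3.23816566e-04]
 [ 3.71632186e-01 -9.28378530e-01  1.68026597e-03]
 [ 3.23816566e-04 -1.68026597e-03 -9.99998536e-01]]
```

View pics/c1.png

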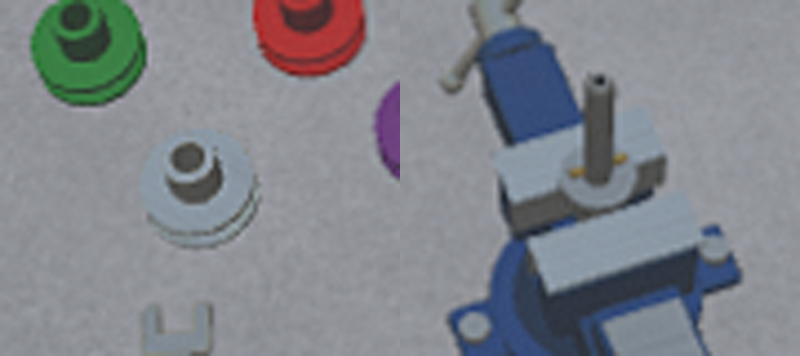

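The scene crop shows the pin clearly, with its ends at about (326.6,260.7) and (336.7,257.6) in full-image pixels. The pulley's hub top is at about (218,312).

```bash
R='[[0,0,-8.5],[0,0,0],1]'
python3 -m inch '[[[0,0,-8.5],[0,0,0],1],[[0,0,-8.5],[0,0,0],1],[[0,0,-8.5],[0,0,0],1],[[0,0,-8.5],[0,0,0],1],[[0,0,-8.5],[0,0,0],1],[[0,0,-8.5],[0,0,0],1],[[0,0,-8.5],[0,0,0],1],[[0,0,-8.5],[0,0,0],1]]'
python3 -m inch '[[[0,0,-8.5],[0,0,0],1],[[0,0,-8.5],[0,0,0],1],[[0,0,-8.5],[0,0,0],1],[[0,0,-8.5],[0,0,0],1],[[0,0,-8.5],[0,0,0],1],[[0,0,-8.5],[0,0,0],1],[[0,0,-8.5],[0,0,0],1],[[0,0,-8.5],[0,0,0],1]]'
python3 -m inch '[[[0,0,-8.5],[0,0,0],1],[[0,0,-8.5],[0,0,0],1],[[0,0,-5.2],[0,0,0],1],[[0,0,0],[0,0,0],1],[[0,0,0],[0,0,0],1]]'
python3 - <<'E'
from h import *
d=pickle.load(open("d0.pkl","rb"));s=d["scene"]
a,b=atz(s,(326.6,260.7),.1535),atz(s,(336.7,257.55),.1535);print(a,b,np.linalg.norm(a-b),np.degrees(np.arctan2(*(b-a)[1::-1])))
print("pulley",atz(s,(218.3,312.3),.064))
from workcell import status
st=status.read_state();print(Ro.from_rotvec(st["ee_rot"]).as_matrix(),st["joint_pos"])
E
```

```text
time: 0.95
tcp_pos: [0.2044, -0.5104, 0.3035]
ee_rot: [-2.218, -2.224, -0.001]
force: [0.6, 0.4, 0.6]
gripper_width: 0.0855
gripper_force: 0.0
time: 1.75
tcp_pos: [0.2044, -0.5104, 0.3035]
ee_rot: [-0.595, -3.084, -0.001]
force: [-0.1, -0.0, -0.2]
gripper_width: 0.0854
gripper_force: 0.0
time: 2.25
tcp_pos: [0.2044, -0.5105, 0.3036]
ee_rot: [-0.003, -3.141, -0.001]
force: [0.8, 0.8, -0.4]
gripper_width: 0.0852
gripper_force: 0.0
[ 0.60428015 -0.00681684  0.1535    ] [0.60731621 0.0183933  0.1535    ] 0.02539230770808901 83.13294338093348
pulley [ 0.56823451 -0.28143845  0.064     ]
[[-9.99998625e-01  1.65436635e-03 -1.16747129e-04]
 [ 1.65430638e-03  9.99998501e-01  5.11917282e-04]
 [ 1.17593853e-04  5.11723442e-04 -9.99999862e-01]] [-1.32420871e+00  3.26463500e-01 -1.92858681e-01  1.05199908e+00
  1.17414272e-05 -1.32255438e+00]
```

```bash
python3 -m inch '[[[0,0,0],[-46,29,0],1],[[0,0,0],[-46,29,0],1],[[0,0,0],[-46,29,0],1],[[0,0,0],[-46,29,0],1],[[0,0,0],[-46,29,0],1],[[0,0,0],[-46,29,0],1],[[0,0,0],[-46,29,0],1],[[0,0,0],[-43,31,0],1]]'
python3 -m inch '[[[0,0,0],[0,0,0],1],[[0,0,0],[0,0,0],1],[[0,0,0],[0,0,0],1]]'
python3 - <<'E'
from h import *
from workcell import vision
c=vision.camera("wrist");pickle.dump(c,open("w1.pkl","wb"));cv2.imwrite("pics/w1.png",c["frame"][:,:,::-1])
print(proj(c,[[.568,-.278,.064],[.568,-.278,.036]]))
E
```

```text
time: 3.05
tcp_pos: [0.5427, -0.2934, 0.3039]
ee_rot: [0.002, 3.141, -0.001]
force: [0.3, -0.7, 0.3]
gripper_width: 0.0855
gripper_force: 0.0
time: 3.35
tcp_pos: [0.5403, -0.295, 0.3037]
ee_rot: [-0.002, -3.141, -0.0]
force: [0.0, 0.8, 0.2]
gripper_width: 0.0853
gripper_force: 0.0
[[343.36515859 243.80817588]
 [341.94469378 233.64189608]]
```

View pics/w1.png

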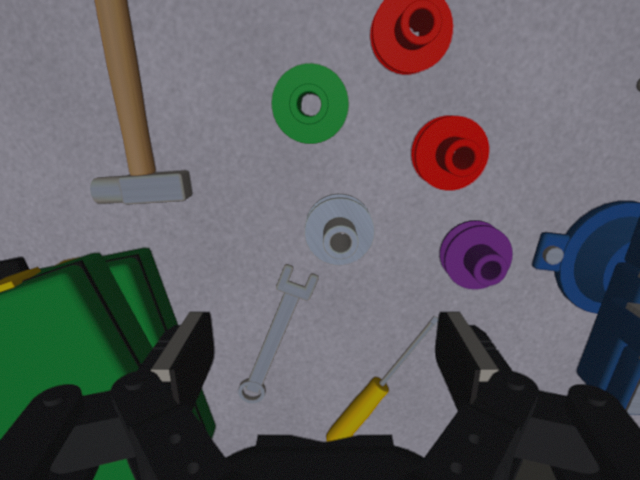

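The wrist view shows the aluminium pulley with its bore at about (340,241) and its rim centred near (340,230). Nothing sits close around it.

```bash
python3 - <<'E'
from h import *
from workcell import status
c=pickle.load(open("w1.pkl","rb"));g=cv2.cvtColor(c["frame"],cv2.COLOR_RGB2GRAY)
m=(g[225:258,322:360]<85).astype(np.uint8)
n,l,st,ce=cv2.connectedComponentsWithStats(m);print(st,ce+[322,225])
hsv=cv2.cvtColor(c["frame"],cv2.COLOR_RGB2HSV)
print(g[241,300:380:2],g[190:280:3,340])
for uv,z in(((341,241),.064),((340,230.5),.036)):print(atz(c,uv,z))
s=status.read_state();print(s["tcp_pos"])
E
```

```text
[[  0   0  38  33 880]
 [  1   0  13  10  46]
 [ 23   0  10   6  24]
 [  8   8  21  19 304]] [[340.95227273 241.70227273]
 [327.39130435 227.7826087 ]
 [351.08333333 226.45833333]
 [340.33881579 242.11513158]]
[133 134 131 127 130 130 128 127 130 129 130 122 124 129 129  87  66  70
  71  70  69  70  67  65  60  71 121 128 126 128 126 126 124 125 127 127
 129 134 130 131] [132 116 126 123 128 129 127 128 131  91  71  70 124 130 106  69  70  69
  70  70  70 120 129 125 130 126 134 126 125 129]
[ 0.56549672 -0.28002079  0.064     ]
[ 0.56500097 -0.27980209  0.036     ]
[ 0.54001282 -0.29537723  0.3038085 ]
```

```bash
python3 -m inch '[[[0,0,0],[-13,8,0],1],[[0,0,0],[-12,7,20],1],[[0,0,0],[0,0,30],1],[[0,0,0],[0,0,30],1],[[0,0,0],[0,0,30],1],[[0,0,0],[0,0,20],1],[[0,0,0],[0,0,0],1],[[0,0,0],[0,0,0],1]]'
python3 - <<'E'
from h import *
from workcell import vision,status
s=status.read_state();print(s["tcp_pos"],delta(s,[.5652,-.280,.112]))
c=vision.camera("wrist");pickle.dump(c,open("w2.pkl","wb"));g=cv2.cvtColor(c["frame"],cv2.COLOR_RGB2GRAY)
p=proj(c,[[.5652,-.280,.064]])[0];print(p)
x,y=p.astype(int);m=(g[y-40:y+40,x-40:x+40]<85).astype(np.uint8)
n,l,st,ce=cv2.connectedComponentsWithStats(m);print(st,ce+[x-40,y-40])
for i in range(1,n):
    if st[i][4]>200: print(atz(c,ce[i]+[x-40,y-40],.062))
E
```

```text
time: 4.2
tcp_pos: [0.5661, -0.28, 0.1742]
ee_rot: [0.001, 3.142, 0.0]
force: [-0.1, -0.5, 0.9]
gripper_width: 0.0851
gripper_force: 0.0
[ 0.56609534 -0.2799551   0.17423255] [ 8.95552452e-01 -6.05942595e-02  6.22325336e+01]
[322.16252404 274.89798904]
[[   0    0   80   80 4776]
 [  13    0   54   31  751]
 [  22   27   35   32  870]
 [   2   79    3    1    3]] [[321.58668342 277.31490787]
 [321.64980027 245.30892144]
 [321.02068966 276.75632184]
 [285.         313.        ]]
[ 0.55007632 -0.2802146   0.062     ]
[ 0.56711949 -0.28060017  0.062     ]
```

```bash
python3 -m inch '[[[0,0,0],[0,-0.5,25],1],[[0,0,0],[0,0,25],1],[[0,0,0],[0,0,12],1],[[0,0,0],[0,0,0],1],[[0,0,0],[0,0,0],-1],[[0,0,0],[0,0,0],-1],[[0,0,0],[0,0,0],-1],[[0,0,0],[0,0,0],-1]]' 60
python3 -m inch '[[[0,0,0],[0,0,0],-1],[[0,0,0],[0,0,0],-1],[[0,0,0],[0,0,0],-1],[[0,0,0],[0,0,0],-1]]'
python3 -c "
from workcell import vision
import cv2
cv2.imwrite('pics/w3.png',vision.camera('wrist')['frame'][:,:,::-1])"
```

```text
time: 5.05
tcp_pos: [0.5665, -0.2806, 0.1129]
ee_rot: [-0.0, 3.14, -0.002]
force: [-1.2, -2.8, 10.1]
gripper_width: 0.0283
gripper_force: 41.2
time: 5.45
tcp_pos: [0.5665, -0.2806, 0.113]
ee_rot: [-0.0, 3.14, -0.002]
force: [-0.6, -0.5, 5.4]
gripper_width: 0.0278
gripper_force: 58.8
```

View pics/w3.png

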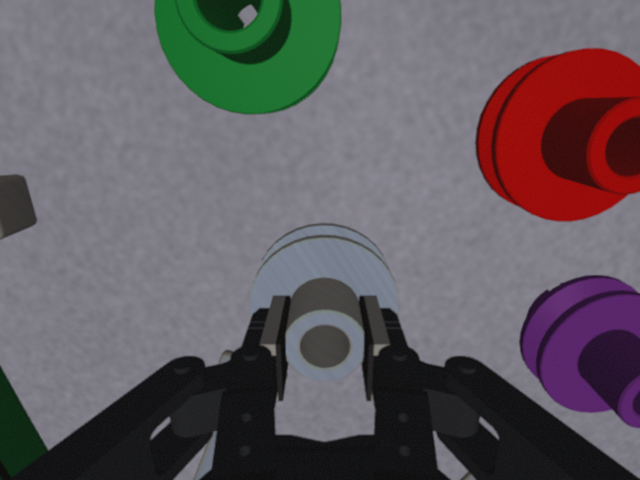

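The hub is held between the pads with its top centre at (325,347). The look-alikes have not been touched.

```bash
python3 -m inch '[[[0,0,0],[0,0,-20],-1],[[0,0,0],[0,0,-40],-1],[[0,0,0],[0,0,-42],-1],[[0,0,0],[0,0,-42],-1],[[0,0,0],[0,0,-42],-1],[[0,0,0],[0,0,-42],-1],[[0,0,0],[0,0,-32],-1],[[0,0,0],[0,0,0],-1]]'
python3 -m inch '[[[0,0,0],[8,36,0],-1],[[0,0,0],[8,36,0],-1],[[0,0,0],[8,36,0],-1],[[0,0,0],[8,36,0],-1],[[0,0,0],[8,36,0],-1],[[0,0,0],[8,36,0],-1],[[0,0,0],[8,36,0],-1],[[0,0,0],[5,34,0],-1]]'
python3 -m inch '[[[0,0,0],[0,0,0],-1],[[0,0,0],[0,0,0],-1],[[0,0,0],[0,0,0],-1]]'
python3 - <<'E'
from workcell import vision,status
import cv2,pickle
c=vision.camera('wrist');pickle.dump(c,open("w4.pkl","wb"));cv2.imwrite('pics/w4.png',c['frame'][:,:,::-1])
s=status.read_state();pickle.dump(s,open("s4.pkl","wb"));print(s)
E
```

```text
time: 6.3
tcp_pos: [0.5673, -0.2808, 0.3768]
ee_rot: [-0.001, 3.135, -0.007]
force: [1.5, -0.2, -3.5]
gripper_width: 0.0277
gripper_force: 60.0
time: 7.1
tcp_pos: [0.5032, 0.0076, 0.3697]
ee_rot: [0.001, -3.138, -0.001]
force: [0.5, -0.1, -3.1]
gripper_width: 0.0275
gripper_force: 60.1
time: 7.4
tcp_pos: [0.5047, 0.0054, 0.3707]
ee_rot: [-0.0, -3.14, 0.0]
force: [0.3, -0.5, -2.4]
gripper_width: 0.0272
gripper_force: 60.3
{'time': 7.45, 'joint_pos': array([-1.36069609e-01,  2.05635599e-01, -1.82240907e-01,  1.18425003e+00,
       -2.52354880e-04, -1.35253229e-01]), 'joint_velocities': array([-0.00783711, -0.00153237,  0.00876135,  0.00524694,  0.00248395,
        0.00151377]), 'tau': array([ 4.78614829e-01, -4.04166484e+01,  2.83357286e+01,  2.90706597e-02,
        1.91102293e-02, -2.02929499e-03]), 'tcp_pos': array([0.50482957, 0.00510874, 0.37098474]), 'ee_rot': array([-1.28155101e-03, -3.14024028e+00,  1.10114919e-04]), 'force': array([-0.12051204, -0.37694655, -3.4749209 ]), 'moment': array([ 0.03560913, -0.01816963,  0.03962896]), 'gripper_force': 60.333677837625146, 'gripper_width': 0.027282833919505603}
```

View pics/w4.png

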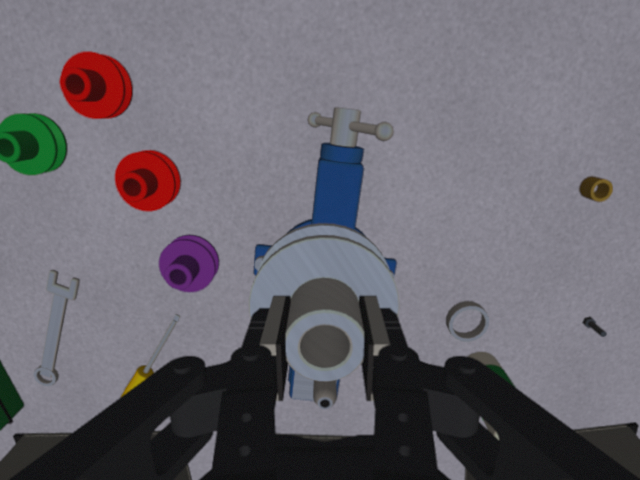

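The shaft top shows at about (324,403), behind the gripper. The held pulley's hub top is centred near (325,345), and the spacer is at (597,189).

```bash
python3 - <<'E'
from h import *
c=pickle.load(open("w4.pkl","rb"));s=pickle.load(open("s4.pkl","rb"));z=s["tcp_pos"][2]
g=cv2.cvtColor(c["frame"],cv2.COLOR_RGB2GRAY)
print(g[398:410,312:338])
print("shaft",atz(c,(324.3,403),.236),"hub",atz(c,(325,345.5),z-.113+.064), "spacer",atz(c,(597,188),.022), s["tcp_pos"])
m=(g[325:370,300:350]<110).astype(np.uint8);n,l,st,ce=cv2.connectedComponentsWithStats(m);print(st,ce+[300,325])
E
```

```text
[[114  90  72  76  83  91  98 107 111 115 114 110 106 105 108 112 112 110
  103  97  92  84  76  70  84 112]
 [112  94  74  76  84  94 103 115 117 111  99  91  79  78  83  96 107 112
  111 102  95  87  78  76  93 118]
 [111 100  77  76  87  98 110 116 109  90  67  48  40  40  44  62  84 104
  114 110 100  87  79  84 106 124]
 [117 111  90  79  88 102 114 112  89  58  32  25  22  25  22  31  51  85
  112 114 103  88  83  96 118 127]
 [126 124 109  94  91 105 115 106  65  30  19  22  25  25  24  21  34  72
  107 116 104  87  86 107 123 128]
 [129 129 125 111 102 106 115 103  59  25  19  29  21  24  24  22  31  65
  101 115 106  92 100 120 128 128]
 [130 129 129 126 117 113 117 107  69  34  22  25  23  23  21  22  35  66
  100 112 107 105 117 129 131 129]
 [130 129 130 129 127 124 121 112  84  50  27  22  20  22  24  31  52  81
  106 113 111 117 128 132 131 128]
 [129 128 130 132 131 130 128 119 103  81  60  44  36  35  42  57  80 101
  114 116 118 124 130 132 131 128]
 [126 127 129 131 134 133 129 125 117 107  97  82  71  70  79  95 107 116
  120 121 125 125 127 130 128 126]
 [125 127 129 131 132 131 130 127 124 121 117 111 106 106 110 116 119 123
  124 127 128 126 126 128 127 127]
 [128 128 130 131 129 130 130 129 128 126 126 127 125 126 125 127 127 125
  127 128 130 128 126 129 128 128]]
shaft [0.60525381 0.00625997 0.236     ] hub [0.50382102 0.00666597 0.32198474] spacer [0.5050438 0.3092819 0.022    ] [0.50482957 0.00510874 0.37098474]
[[   0    0   50   45  510]
 [   0    0   50   43 1740]] [[324.07843137 350.90392157]
 [324.62356322 345.85574713]]
```

```bash
python3 -m inch '[[[0,0,0],[-20,0,0],-1],[[0,0,0],[-25,0,0],-1],[[0,0,0],[-25,0,0],-1],[[0,0,0],[-20,0,0],-1],[[0,0,0],[-11,0,0],-1],[[0,0,0],[0,0,0],-1],[[0,0,0],[0,0,0],-1],[[0,0,0],[0,0,0],-1]]' 90
python3 - <<'E'
from workcell import vision,status
import cv2,pickle
c=vision.camera('wrist');pickle.dump(c,open("w5.pkl","wb"));d=vision.camera('scene');pickle.dump(d,open("sc5.pkl","wb"))
a=cv2.resize(c['frame'][270:420,245:405,::-1],(400,375));b=cv2.resize(d['frame'][190:280,285:381,::-1],(400,375),interpolation=cv2.INTER_CUBIC)
import numpy as np
cv2.imwrite('pics/w5.png',np.hstack([a,b]))
s=status.read_state();print(s['tcp_pos'],s['ee_rot'],s['force'])
E
```

```text
time: 8.25
tcp_pos: [0.6052, 0.0054, 0.3717]
ee_rot: [-0.001, -3.141, -0.0]
force: [-0.7, -0.2, -3.2]
gripper_width: 0.0268
gripper_force: 88.7
[0.60530604 0.0056821  0.37206668] [-2.06335312e-04 -3.14144090e+00  7.85559506e-06] [-0.83636202 -1.35971562 -2.70433738]
```

View pics/w5.png

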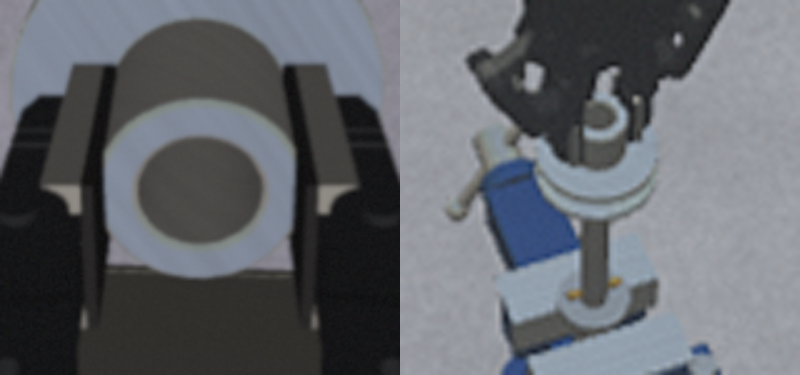

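The left half (wrist) shows the bore centred between the pads. The right half (scene) shows the pulley directly above the shaft, so I'll lower it.

```bash
python3 -m inch '[[[0,0,0],[0,0,10],-1],[[0,0,0],[0,0,10],-1],[[0,0,0],[0,0,4],-1],[[0,0,0],[0,0,3],-1],[[0,0,0],[0,0,0],-1]]'
python3 -m inch '[[[0,0,0],[0,0,2],-1],[[0,0,0],[0,0,2],-1],[[0,0,0],[0,0,2],-1],[[0,0,0],[0,0,0],-1]]'
```

```text
time: 8.85
tcp_pos: [0.6056, 0.006, 0.3442]
ee_rot: [0.001, -3.14, -0.0]
force: [-0.5, 0.0, -3.0]
gripper_width: 0.0269
gripper_force: 88.7
time: 9.25
tcp_pos: [0.6058, 0.0059, 0.3386]
ee_rot: [0.0, -3.141, -0.0]
force: [-0.4, 0.0, -3.0]
gripper_width: 0.0267
gripper_force: 88.8
```

```bash
python3 -m inch '[[[0,0,0],[0,0,8],-1],[[0,0,0],[0,0,10],-1],[[0,0,0],[0,0,10],-1],[[0,0,0],[0,0,10],-1]]'
python3 -m inch '[[[0,0,0],[0,0,10],-1],[[0,0,0],[0,0,10],-1],[[0,0,0],[0,0,4],-1],[[0,0,0],[0,0,0],-1]]'
```

```text
time: 9.65
tcp_pos: [0.6058, 0.0058, 0.2996]
ee_rot: [0.0, -3.141, 0.0]
force: [-0.7, 0.1, -2.9]
gripper_width: 0.0272
gripper_force: 88.8
time: 10.05
tcp_pos: [0.6057, 0.0059, 0.2759]
ee_rot: [0.0, -3.14, -0.0]
force: [-0.1, -0.1, -4.0]
gripper_width: 0.027
gripper_force: 88.7
```

Next, lower it onto the pin and feel for contact.

```bash
python3 -m inch '[[[0,0,0],[0,0,3],-1],[[0,0,0],[0,0,3],-1],[[0,0,0],[0,0,1],-1],[[0,0,0],[0,0,0],-1]]'
python3 -m inch '[[[0,0,0],[0,0,1],-1],[[0,0,0],[0,0,1],-1],[[0,0,0],[0,0,0],-1]]'
```

```text
time: 10.45
tcp_pos: [0.6057, 0.0058, 0.2698]
ee_rot: [0.0, -3.141, 0.0]
force: [-2.8, -0.1, -3.7]
gripper_width: 0.0269
gripper_force: 89.0
time: 10.75
tcp_pos: [0.6058, 0.0058, 0.2689]
ee_rot: [-0.0, 3.141, -0.001]
force: [-5.6, -0.7, 3.0]
gripper_width: 0.0271
gripper_force: 89.7
```

```bash
python3 -m inch '[[[0,0,2.5],[0,0,0.7],-1],[[0,0,2.5],[0,0,0],-1],[[0,0,2.5],[0,0,0],-1],[[0,0,2.5],[0,0,0],-1]]'
python3 -m inch '[[[0,0,2.5],[0,0,0],-1],[[0,0,2.5],[0,0,0],-1],[[0,0,2.5],[0,0,0],-1],[[0,0,2.5],[0,0,0],-1]]'
python3 -c "
from workcell import status;s=status.read_state();print(s['tcp_pos'],s['moment'],s['force'])"
```

```text
time: 11.15
tcp_pos: [0.6056, 0.0057, 0.2687]
ee_rot: [0.276, 3.129, -0.001]
force: [-7.1, -0.2, 6.9]
gripper_width: 0.027
gripper_force: 89.9
time: 11.55
tcp_pos: [0.6057, 0.0057, 0.2687]
ee_rot: [0.547, 3.093, -0.001]
force: [-7.3, -1.5, 7.1]
gripper_width: 0.027
gripper_force: 89.8
[0.6056886  0.00567663 0.26868598] [-0.19149088  1.46865303  0.08979729] [-7.25236725 -1.52758954  7.09942866]
```

```bash
python3 -m inch '[[[0,0,2.5],[0.4,0,0],-1],[[0,0,2.5],[0,0,0],-1],[[0,0,2.5],[0,0,0],-1],[[0,0,2.5],[0,0,0],-1]]'
python3 -m inch '[[[0,0,2.5],[0,0,0],-1],[[0,0,2.5],[0,0,0],-1],[[0,0,2.5],[0,0,0],-1],[[0,0,2.5],[0,0,0],-1]]'
python3 -c "
from workcell import status;s=status.read_state();print(s['tcp_pos'],s['moment'],s['force'])"
```

```text
time: 11.95
tcp_pos: [0.6057, 0.0055, 0.2682]
ee_rot: [0.815, 3.032, -0.002]
force: [-3.4, -1.9, -0.1]
gripper_width: 0.0271
gripper_force: 89.3
time: 12.35
tcp_pos: [0.6057, 0.0057, 0.2672]
ee_rot: [1.077, 2.951, -0.001]
force: [-2.1, -1.7, -2.1]
gripper_width: 0.0269
gripper_force: 88.9
[0.60574227 0.00568634 0.26719609] [-0.32438983  0.42512538  0.01679354] [-2.08075786 -1.70864392 -2.14242385]
```

```bash
python3 -m inch '[[[0,0,0],[0,0,1],-1],[[0,0,0],[0,0,1],-1],[[0,0,0],[0,0,0],-1]]'
```

```text
time: 12.65
tcp_pos: [0.6056, 0.006, 0.2651]
ee_rot: [1.073, 2.952, -0.0]
force: [-2.6, -2.2, -1.7]
gripper_width: 0.0272
gripper_force: 89.0
```

It has dropped into the slots, below the pin contact height of 0.2687. The seat is at a TCP height of about 0.258.

```bash
python3 -m inch '[[[0,0,0],[0,0,2],-1],[[0,0,0],[0,0,2],-1],[[0,0,0],[0,0,1.5],-1],[[0,0,0],[0,0,0],-1]]'
python3 -m inch '[[[0,0,0],[0,0,1],-1],[[0,0,0],[0,0,1],-1],[[0,0,0],[0,0,0],-1]]'
```

```text
time: 13.05
tcp_pos: [0.6056, 0.006, 0.2592]
ee_rot: [-1.074, -2.952, 0.0]
force: [-1.4, -2.1, -4.0]
gripper_width: 0.0267
gripper_force: 88.9
time: 13.35
tcp_pos: [0.6056, 0.006, 0.2582]
ee_rot: [1.074, 2.952, 0.0]
force: [-4.0, -2.0, 1.9]
gripper_width: 0.0268
gripper_force: 89.6
```

```bash
python3 -m inch '[[[0,0,0],[0,0,0.7],-1],[[0,0,0],[0,0,0],1],[[0,0,0],[0,0,0],1],[[0,0,0],[0,0,0],1],[[0,0,0],[0,0,0],1],[[0,0,0],[0,0,0],1]]'
python3 -m inch '[[[0,0,0],[0,0,-20],1],[[0,0,0],[0,0,-40],1],[[0,0,0],[0,0,-40],1],[[0,0,0],[0,0,-15],1],[[0,0,0],[0,0,0],1],[[0,0,0],[0,0,0],1]]'
python3 - <<'E'
from h import *
from workcell import vision,status
c=vision.camera('wrist');pickle.dump(c,open("w6.pkl","wb"));d=vision.camera('scene');pickle.dump(d,open("sc6.pkl","wb"))
a=cv2.resize(c['frame'][:,:,::-1],(400,300));b=cv2.resize(d['frame'][190:280,275:395,::-1],(400,300),interpolation=cv2.INTER_CUBIC)
cv2.imwrite('pics/w6.png',np.hstack([a,b]))
s=status.read_state();print(s['tcp_pos'],s['ee_rot'],s['force'])
print("hub top if home",proj(d,[[.6056,.006,.209],[.6056,.006,.220]]),"wrist",proj(c,[[.6056,.006,.236]]))
E
```

```text
time: 13.95
tcp_pos: [0.6057, 0.0062, 0.2569]
ee_rot: [1.074, 2.952, 0.0]
force: [0.1, -0.1, 0.3]
gripper_width: 0.0853
gripper_force: 0.0
time: 14.55
tcp_pos: [0.6054, 0.0061, 0.3713]
ee_rot: [-1.074, -2.952, 0.0]
force: [-0.7, -0.6, -0.2]
gripper_width: 0.0853
gripper_force: 0.0
[0.60490183 0.00612216 0.37008808] [-1.07303482e+00 -2.94956846e+00  1.03151881e-03] [-0.74232007 -0.42106962 -0.89136337]
hub top if home [[331.98902816 246.36730267]
 [332.04860573 243.74708332]] wrist [[322.95921906 260.02258496]]
```

View pics/w6.png

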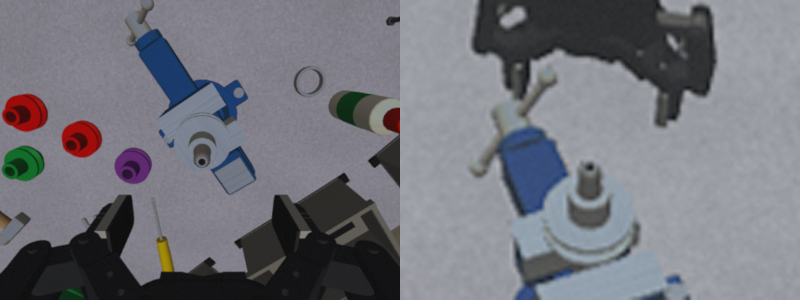

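The pulley is down on the shoulder, with a good length of shaft showing above the hub. Next is the spacer.

```bash
python3 -m inch '[[[0,0,-8],[0,0,0],1],[[0,0,-8],[0,0,0],1],[[0,0,-8],[0,0,0],1],[[0,0,-8],[0,0,0],1],[[0,0,-8],[0,0,0],1],[[0,0,0],[0,0,0],1]]'
python3 -m inch '[[[0,0,0],[12,38,0],1],[[0,0,0],[12,38,0],1],[[0,0,0],[12,38,0],1],[[0,0,0],[12,38,0],1],[[0,0,0],[12,38,0],1],[[0,0,0],[12,38,0],1],[[0,0,0],[12,38,0],1],[[0,0,0],[12,38,0],1]]'
python3 -m inch '[[[0,0,0],[0,0,40],1],[[0,0,0],[0,0,40],1],[[0,0,0],[0,0,40],1],[[0,0,0],[0,0,40],1],[[0,0,0],[0,0,20],1],[[0,0,0],[0,0,0],1],[[0,0,0],[0,0,0],1],[[0,0,0],[0,0,0],1]]'
cat > sp.py <<'E'
from h import *
from workcell import vision,status
c=vision.camera('wrist');s=status.read_state();print(s['tcp_pos'],s['ee_rot'])
hsv=cv2.cvtColor(c["frame"],cv2.COLOR_RGB2HSV);m=cv2.inRange(hsv,(12,80,30),(32,255,255))
n,l,st,ce=cv2.connectedComponentsWithStats(m)
for i in range(1,n):
    if st[i][4]>60: print(st[i],ce[i])
cv2.imwrite("pics/sp.png",c["frame"][:,:,::-1]);pickle.dump(c,open("wsp.pkl","wb"))
for p in ([.505,.309,.022],[.509,.313,.022]):print(proj(c,[p]))
E
python3 sp.py
```

```text
time: 15.25
tcp_pos: [0.605, 0.0061, 0.3702]
ee_rot: [0.0, -3.139, -0.001]
force: [-0.4, -0.6, -0.1]
gripper_width: 0.0857
gripper_force: 0.0
time: 16.05
tcp_pos: [0.5084, 0.3113, 0.371]
ee_rot: [-0.005, -3.14, 0.001]
force: [0.0, -0.8, 1.3]
gripper_width: 0.0858
gripper_force: 0.0
time: 16.85
tcp_pos: [0.5103, 0.3104, 0.1935]
ee_rot: [0.001, 3.139, 0.002]
force: [0.4, -0.6, 0.2]
gripper_width: 0.0856
gripper_force: 0.0
[0.51044993 0.31045542 0.19370098] [7.19084063e-04 3.13884411e+00 1.93669090e-03]
[ 311  207   39   45 1030] [329.43009709 229.67087379]
[ 487  247  107   96 7901] [540.53385647 294.59612707]
[[320.29917226 229.74347275]]
[[326.4612874  235.58464195]]
```

View pics/sp.png

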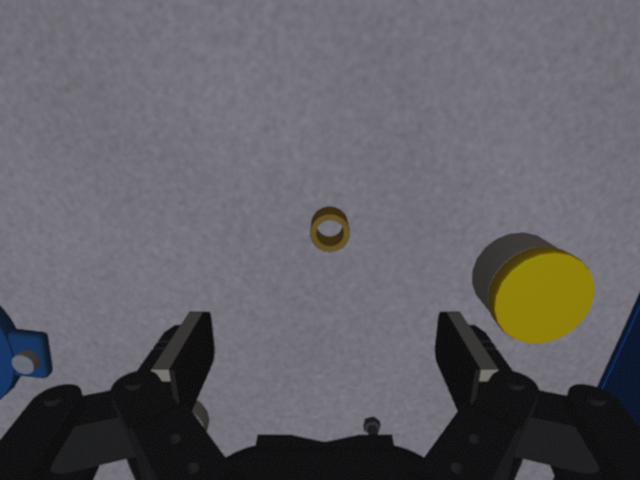

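The spacer's top ring is at about (330,232). The tin lies well to the side at (540,295).

```bash
python3 - <<'E'
from h import *
from workcell import status
c=pickle.load(open("wsp.pkl","rb"));s=status.read_state()
p=atz(c,(330.2,232.3),.022);print(p,delta(s,[p[0],p[1],.076]),proj(c,[[s["tcp_pos"][0],s["tcp_pos"][1],.022]]))
E
```

```text
[0.50675462 0.31543179 0.022     ] [  4.02097319   4.82936205 117.69643023] [[322.56722202 237.69864528]]
```

```bash
python3 -m inch '[[[0,0,0],[4,4,0],1],[[0,0,0],[0,0,30],1],[[0,0,0],[0,0,30],1],[[0,0,0],[0,0,30],1],[[0,0,0],[0,0,20],1],[[0,0,0],[0,0,5],1],[[0,0,0],[0,0,0],1],[[0,0,0],[0,0,0],1]]' 40
python3 -m inch '[[[0,0,0],[0,0,0],-1],[[0,0,0],[0,0,0],-1],[[0,0,0],[0,0,0],-1],[[0,0,0],[0,0,0],-1],[[0,0,0],[0,0,0],-1],[[0,0,0],[0,0,0],-1],[[0,0,0],[0,0,0],-1],[[0,0,0],[0,0,0],-1]]' 40
python3 -c "
from workcell import vision
import cv2
cv2.imwrite('pics/w8.png',vision.camera('wrist')['frame'][:,:,::-1])"
```

```text
time: 17.7
tcp_pos: [0.5063, 0.3146, 0.0784]
ee_rot: [-0.0, 3.14, 0.002]
force: [0.3, -0.6, 1.0]
gripper_width: 0.0853
gripper_force: 0.0
time: 18.5
tcp_pos: [0.5056, 0.3141, 0.0776]
ee_rot: [-0.001, 3.141, 0.0]
force: [-1.7, -0.9, 6.0]
gripper_width: 0.0235
gripper_force: 39.1
```

View pics/w8.png

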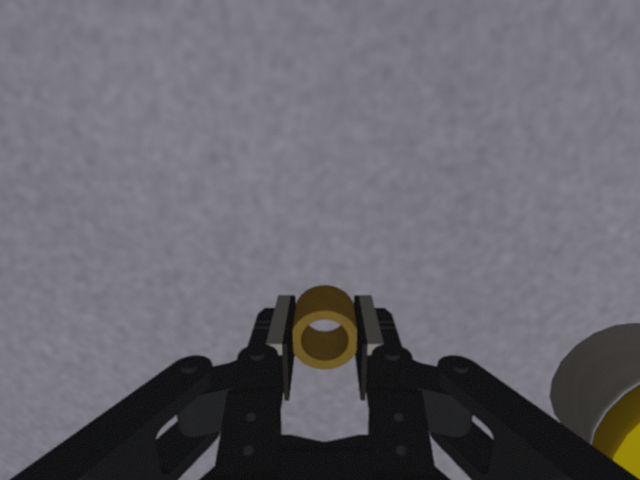

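The spacer is gripped squarely, with its top ring centred at about (325,339).

```bash
python3 - <<'E'
from h import *
c=None
from workcell import vision,status
c=vision.camera("wrist");s=status.read_state()
hsv=cv2.cvtColor(c["frame"],cv2.COLOR_RGB2HSV);m=cv2.inRange(hsv,(12,80,80),(32,255,255))[300:380,280:370];n,l,st,ce=cv2.connectedComponentsWithStats(m)
for i in range(1,n):
    if st[i][4]>200: print(st[i],st[i][:2]+[280,300])
p=atz(c,(325,339.5),.022);print(p-s["tcp_pos"])
E
python3 -m inch '[[[0,0,0],[0,0,-20],-1],[[0,0,0],[0,0,-40],-1],[[0,0,0],[0,0,-40],-1],[[0,0,0],[0,0,-40],-1],[[0,0,0],[0,0,-40],-1],[[0,0,0],[0,0,-40],-1],[[0,0,0],[0,0,-35],-1],[[0,0,0],[0,0,0],-1]]'
python3 -m inch '[[[0,0,0],[-12,-38,0],-1],[[0,0,0],[-12,-38,0],-1],[[0,0,0],[-12,-38,0],-1],[[0,0,0],[-12,-38,0],-1],[[0,0,0],[-12,-38,0],-1],[[0,0,0],[-12,-38,0],-1],[[0,0,0],[-12,-38,0],-1],[[0,0,0],[-12,-38,0],-1]]'
python3 -m inch '[[[0,0,0],[0,0,0],-1],[[0,0,0],[0,0,0],-1],[[0,0,0],[0,0,0],-1],[[0,0,0],[0,0,0],-1]]'
python3 -c "
from h import *
from workcell import status;s=status.read_state();print(s['tcp_pos'],s['ee_rot'],delta(s,[.6056,.006,.318]))"
```

```text
[  13   10   64   59 1561] [293 310]
[ 0.0011975   0.00129656 -0.05553488]
time: 19.4
tcp_pos: [0.5074, 0.3149, 0.3375]
ee_rot: [-0.001, 3.133, 0.006]
force: [-0.7, 0.5, -0.4]
gripper_width: 0.0237
gripper_force: 39.4
time: 20.2
tcp_pos: [0.6014, 0.0085, 0.3307]
ee_rot: [0.0, -3.14, -0.0]
force: [-0.2, 0.4, -0.6]
gripper_width: 0.0238
gripper_force: 39.4
time: 20.6
tcp_pos: [0.6011, 0.0113, 0.3317]
ee_rot: [0.003, -3.141, -0.0]
force: [-0.1, -0.2, -0.4]
gripper_width: 0.0238
gripper_force: 39.5
[0.60109151 0.01130404 0.33170373] [ 3.19825385e-03 -3.14093626e+00 -4.69514712e-04] [-4.50664461 -5.31731763 13.69919307]
```

```bash
python3 -m inch '[[[0,0,0],[-2.2,-5.3,0],-1],[[0,0,0],[0,0,0],-1],[[0,0,0],[0,0,0],-1]]'
python3 - <<'E'
from h import *
from workcell import vision,status
c=vision.camera('wrist');d=vision.camera('scene');s=status.read_state();print(s['tcp_pos'])
a=cv2.resize(c['frame'][270:420,225:425,::-1],(400,300));b=cv2.resize(d['frame'][190:265,285:385,::-1],(400,300),interpolation=cv2.INTER_CUBIC)
cv2.imwrite('pics/w9.png',np.hstack([a,b]))
E
```

```text
time: 20.9
tcp_pos: [0.6038, 0.005, 0.3321]
ee_rot: [-0.001, 3.141, 0.0]
force: [-0.1, -0.4, 0.3]
gripper_width: 0.0236
gripper_force: 39.5
[0.60367826 0.00492568 0.33201373]
```

View pics/w9.png

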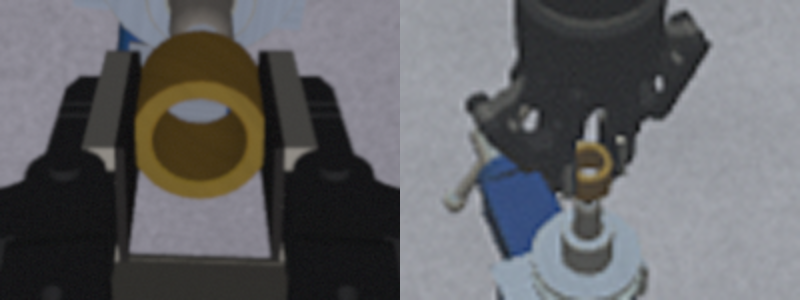

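The spacer is directly above the shaft in both views.

```bash
python3 -m inch '[[[0,0,0],[0,0.8,6],-1],[[0,0,0],[0,0,7],-1],[[0,0,0],[0,0,4],-1],[[0,0,0],[0,0,2],-1],[[0,0,0],[0,0,0],-1]]'
python3 -m inch '[[[0,0,0],[0,0,1.5],-1],[[0,0,0],[0,0,1.5],-1],[[0,0,0],[0,0,1],-1],[[0,0,0],[0,0,0],-1]]'
```

```text
time: 21.5
tcp_pos: [0.6035, 0.0055, 0.3124]
ee_rot: [0.0, -3.141, -0.0]
force: [0.2, -0.3, -0.1]
gripper_width: 0.0237
gripper_force: 39.5
time: 21.9
tcp_pos: [0.6037, 0.0055, 0.3089]
ee_rot: [0.0, -3.141, -0.0]
force: [0.0, -0.7, -0.9]
gripper_width: 0.0239
gripper_force: 39.5
```

```bash
python3 -m inch '[[[0,0,0],[0,0,2],-1],[[0,0,0],[0,0,2],-1],[[0,0,0],[0,0,2],-1],[[0,0,0],[0,0,0],-1]]'
python3 -m inch '[[[0,0,0],[0,0,4],-1],[[0,0,0],[0,0,4],-1],[[0,0,0],[0,0,4],-1],[[0,0,0],[0,0,0],-1]]'
python3 -m inch '[[[0,0,0],[0,0,1.5],-1],[[0,0,0],[0,0,1.5],-1],[[0,0,0],[0,0,1],-1],[[0,0,0],[0,0,0],-1]]'
```

```text
time: 22.3
tcp_pos: [0.6035, 0.0056, 0.3025]
ee_rot: [0.0, -3.141, -0.0]
force: [0.6, 0.1, -0.8]
gripper_width: 0.0235
gripper_force: 39.5
time: 22.7
tcp_pos: [0.6033, 0.0056, 0.2901]
ee_rot: [0.0, -3.14, -0.0]
force: [0.6, 0.1, 0.6]
gripper_width: 0.0236
gripper_force: 39.5
time: 23.1
tcp_pos: [0.6037, 0.0055, 0.2869]
ee_rot: [0.0, -3.141, -0.0]
force: [0.6, -0.3, -1.0]
gripper_width: 0.0236
gripper_force: 39.5
```

```bash
python3 -m inch '[[[0,0,0],[0,0,0.7],-1],[[0,0,0],[0,0,0.7],-1],[[0,0,0],[0,0,0],-1]]'
python3 -m inch '[[[0,0,0],[0,0,0],1],[[0,0,0],[0,0,0],1],[[0,0,0],[0,0,0],1],[[0,0,0],[0,0,0],1],[[0,0,0],[0,0,0],1]]'
python3 -m inch '[[[0,0,0],[0,0,-20],1],[[0,0,0],[0,0,-35],1],[[0,0,0],[0,0,-35],1],[[0,0,0],[20,0,0],1],[[0,0,0],[40,0,0],1],[[0,0,0],[40,0,0],1],[[0,0,0],[0,0,0],1],[[0,0,0],[0,0,0],1]]'
python3 - <<'E'
from h import *
from workcell import vision
d=vision.camera('scene');c=vision.camera('wrist')
b=cv2.resize(d['frame'][200:290,275:395,::-1],(400,300),interpolation=cv2.INTER_CUBIC)
cv2.imwrite('pics/f.png',np.hstack([cv2.resize(c['frame'][:,:,::-1],(400,300)),b]))
q=lambda z:(proj(d,[[.605,.006,z]])[0]-[275,200])*400/120
print("spacer top if home",q(.231),"shaft top",q(.236),"hub top",q(.209))
E
```

```text
time: 23.4
tcp_pos: [0.6039, 0.0055, 0.2866]
ee_rot: [-0.0, 3.14, -0.0]
force: [-2.4, 0.1, 4.8]
gripper_width: 0.0238
gripper_force: 39.9
time: 23.9
tcp_pos: [0.6037, 0.0056, 0.2855]
ee_rot: [0.0, -3.141, -0.0]
force: [-0.4, 0.7, 0.6]
gripper_width: 0.0853
gripper_force: 0.0
time: 24.7
tcp_pos: [0.5035, 0.0055, 0.3761]
ee_rot: [-0.0, 3.14, -0.0]
force: [1.2, -1.0, -1.0]
gripper_width: 0.0853
gripper_force: 0.0
spacer top if home [189.95387529 136.29242324] shaft top [190.04491518 132.21878308] hub top [189.56002632 153.89564657]
```

View pics/f.png

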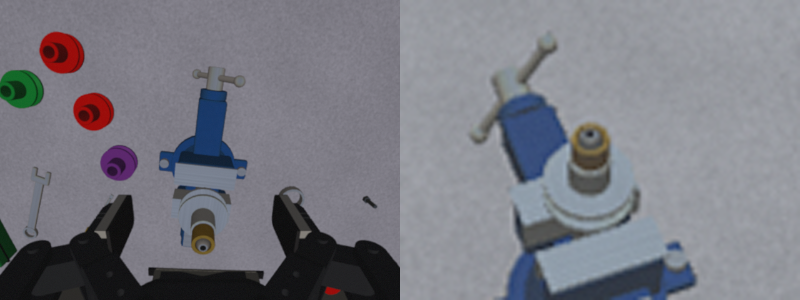

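The spacer sits flush on the hub, with the shaft tip just above it at crop pixel (590,132), which matches the prediction of (590,132). The gripper is clear.

```bash
python3 -c "
from workcell import order;print(order.close_job())"
```

```text
the job is handed in; nothing more can be done
None
```

I handed the job in at about 25 s: the pulley is home on the shoulder with its slots over the pin, and the spacer rests flush on the hub, going by contact heights and the final picture; the hand-in gave no verdict.

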